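Latch a saxophone tube into the bench holding fixture

TASK

Clamp the brass saxophone tube in the green holding fixture, ready for soldering: swing the hinged jaw shut against the tube, hook the latch's wire bail over the keeper on that jaw, then press the red lever over past centre until it lies fully down and holds. Leave the tube standing upright between the jaws and do not knock over or push away the cup, the jar or the hammer.

Things in the scene. Friction and masses are not known exactly. Their poses are not given: they have to be found in the camera images.
- fixture: Green clamshell fixture fixed on the bench. Origin: centre of base plate underside (224 x 170 x 12 mm; all lengths in mm), below the tube's clamping axis; z up; x from latch end to hinge end; y from hinged jaw (y<0) to fixed jaw (y>0; x -98 to 60, y 2 to 56). Jaws 50 tall (z 12 to 62), cork-faced 90 degree V. The toggle latch is on the fixed jaw, centre line x=-72, moving across the jaws.
- jaw (a joint): Hinged green jaw, rad about an upright pin at fixture (78, 0). 0 = shut on the tube, mirror image of the fixed jaw (flat outer face at y=-56); positive = latch end swung out to fixture -y. Stiff, stays where left; 1 to 2 N at the latch end moves it. The bail reaches the keeper only with the jaw shut.
- jaw_push (a point): Point on the flat outer face of the hinged jaw, 38 mm from its latch end (fixture (-60, -56, 45) when shut); its axes turn with the jaw, -y is the outward normal.
- lever (a joint): Latch lever, red grip: rad about a level pin (along fixture x) at fixture (-72, 24, 78). 0 = fully down on its stop, grip level, pointing to fixture +y; pi/2 = upright; starts near 1.85, leaning towards the keeper (limit 2.1). Friction holds it. With the bail hooked it stiffens below 0.9 (to about 4 N at the grip), passes centre at about 0.25, then snaps down and holds.
- lever_grip (a point): Point on the lever's centre line 60 mm from its pivot, in the red grip (grip is 18 wide along fixture x, 13 thick, 28 to 75 mm from the pivot); y axis points along the lever to its end.
- lever_pivot (a point): Pin of the lever, in the middle of the lever's width; turns with the lever.
- bail (a joint): Swing of the U-shaped wire bail on the lever, rad. Its elevation above level (looking to fixture -y) = bail - lever: 0 = level, reaching to the keeper; pi/2 = straight up. Starts near 3.1, in line with the lever, standing up. Light friction: it stays where it is when steeper than about 1 rad, else drops by its own weight; it stays down in the keeper while the lever moves.
- bail_pivot (a point): Pivot of the bail on the lever: 20 mm from lever_pivot, at lever angle minus 0.15 rad (measured like the lever from fixture +y upward).
- bail_bar (a point): Centre of the bail's cross bar, the part that hooks the keeper; 70.5 mm from bail_pivot (springs stretch up to 8 mm, 8 N/mm). Wire 6 mm thick; bail 40 wide outside, 28 inside (along fixture x): it can be pinched across its two legs just at the bar. The lever passes between the legs.
- keeper (a point): Steel hook on the hinged jaw's top: centre of the cross bar when latched (fixture (-72, -30, 70), jaw shut); jaw's axes. Hook 18 wide; upright 3 to 7 mm on the +y side, lip 5 to 9 mm above, reaching 4.5 mm to -y; foot plate 28 wide, top 5 mm below; jaw top 8 mm below. The bar comes down more than 7.5 mm to the -y side, onto the foot; the lever then draws it under the lip.
- tube: Brass saxophone body tube, 42 mm diameter, 110 tall, upright, loose on the base plate between the jaws; origin: centre of its bottom end, z along the tube. Side tubes and small posts stick out to 32 mm from its axis.
- cup: Orange plastic cup, 72 mm across, 85 tall, bystander; origin centre of base.
- jar: Glass jar with yellow cap, 60 mm across, about 85 tall, bystander; origin centre of base.
- hammer: Hammer with wooden handle, 210 mm long, lying along its x axis, bystander; origin at its middle on the bench.
There are look-alikes about, which are no part of the job. What is shaped like the tube but turquoise is not meant.

How it is judged (in metres and radians):
On the way, in this order (a step that is already met when the one before it is completed fails the run):
1. the hinged jaw is shut against the tube (value of joint jaw below 0.06 rad), for 0.1 s.
2. the bail's bar lies down behind the keeper's lip with the lever still raised (y of bail_bar in the frame of keeper between -0.024 and 0.003 m and z of bail_bar in the frame of keeper between -0.008 and 0.004 m and x of bail_bar in the frame of keeper between -0.008 and 0.008 m and value of joint lever above 0.4 rad), for 0.1 s.
At the end, for the whole second after the job is handed in: Lever within 0.06 rad of fully down, bail bar in the keeper hook within 4 mm, hinged jaw within 0.02 rad of shut, tube upright within 0.06 rad standing on the base on the jaws' axis, bystanders within 30 mm of their places (value of joint lever below 0.06 rad and value of joint jaw between -0.02 and 0.02 rad and y of bail_bar in the frame of keeper between -0.004 and 0.004 m and z of bail_bar in the frame of keeper between -0.008 and 0.005 m and angle between tube's own z axis and vertical below 0.06 rad and distance between tube and fixture below 0.018 m and linear speed of tube below 0.02 m/s and distance of each of cup, jar, hammer from where it was at the start of the episode below 0.03 m); the robot touches nothing.
It fails at once if the tube is tipped over (angle between tube's own z axis and vertical above 0.35 rad).
It fails at once if the cup or the jar is knocked over (angle between any of cup, jar's own z axis and vertical above 0.5 rad).
It fails at once if the cup, jar or hammer is pushed away (distance of any of cup, jar, hammer from where it was at the start of the episode above 0.04 m).
It also fails if it takes over 64 s, if anything falls off the work surface, if the arm or the gripper's body presses on something with over 40 N, if the wrist force passes 120 N, or if a joint passes its speed limit or range.

ROBOT

A 6-joint arm with a two-finger parallel gripper is mounted at the origin on the work surface. World frame = base frame: x ahead of the robot, y to its left, z up, the work surface at z = 0. Lengths are in mm, angles in degrees, forces in N, time in s.
With the tool pointing down it reaches from about 375 to 975 mm from the base axis. Payload 3.8 kg.
Tool frame: the origin (TCP) lies where the fingers leave the gripper's body, on its centre line; the fingertips stand 64 mm ahead of it and the grasp point (between the pads) lies 45 mm ahead of it; z points along the fingers, y is the line along which they close (so a half turn about z gives the same grasp; the last joint's range is limited). The gripper opens to 88 mm and grips with 3 to 60 N. Pads are 18 mm wide; open, the fingers measure 123 mm over their backs; the gripper's body (75 mm by 187 mm) begins 45 mm behind the grasp point.
Start: joints at [72.542, 15.12, 91.902, -0, 72.978, -2.114], TCP at [178.61, 650.936, 302.706] pointing down, gripper open.
Joint ranges: [-150.88, 150.88], [-54.13, 125.18], [17.81, 147.31], [-75.09, 255.09], [0, 152.58], [-146.25, 146.25]. Speed limits (degrees/s): [147.25, 147.25, 180, 180, 180, 180].

INTERFACE

Orientations are given as a 3x3 rotation matrix whose columns are the frame's x, y, z axes.
In Python, from plant import telemetry, eyes, workorder gives the robot as it stands.
- The arm moves only by the tool jog_arm, never from a script. Its argument "rows" is a list of rows, each a list of 6 numbers: the shift along the world's x, y, z normalised to -1 to 1, where 1 is 0.75 m, then the turn, a rotation vector about the world's x, y, z normalised to -1 to 1, where 1 is 2 rad. In form: [[dx, dy, dz, wx, wy, wz], ...]. A call has 1 to 5 rows; each row is the pose to reach, as a shift and turn from the pose commanded when the call began; what a row does not reach only later rows make up. A row lasts 1/10 s, in which the tool goes at most 50 mm and 8.59 degrees, less where a joint would pass 70% of its speed; a pose out of reach is approached as far as the arm can. A call with a number of a shift or a turn outside -1 to 1 is refused whole. A call with a gripper value outside its range is refused whole. "gripper" is the opening, from 0 (shut) to 1 (fully open), set as the call begins (left out, the last holds). The fingers move at their own pace and stop on an object; "squeeze" is the grip in N (left out, the last holds). Time passes only in rows, so rows that repeat a pose let the fingers close. It gives the time, the measured TCP pose, the force, the opening and the grip force at its end, in the units of the state.
- telemetry.sense(): the state, without advancing time (a new reading comes with each control period).
- eyes.grab_frame(name): name is "side" or "top"; returns a dict with "img" (480x640x3 uint8, red, green, blue), "intrinsics" (3x3 intrinsics, pixels), "camera_from_world" (4x4, takes a point from world to camera coordinates). Camera axes: x right, y up, looking along -z (the intrinsics and any distortion apply to the point x, -y, -z); pixel columns grow to the right and rows downward; lengths in mm; the calibration is good to about 2 mm. A picture is of the moment at which its call begins. There is no depth.
- workorder.close_job(): hands the job in; it is judged then, once.
The state is a dict: "time_s": time; "joints": joint angles; "qvel": joint speeds; "joint_efforts": joint torques, N m; "tcp_pos": TCP position; "orientation": TCP orientation; "contact_force": force on the tool from outside, world axes, zero at the start; "ft_torque": the same for the moment, N m; "opening": opening from 0.0 (shut) to 1.0 (fully open); "grip_force": force on a finger pad.
Only numpy, scipy, OpenCV 4.12 (cv2) and the standard library are available. Lean on these libraries where they do the work, as an engineer would, in place of code of your own. Each camera call takes 0.05 s, during which the arm holds its last target. There are 200 camera calls.

## Working session

There is one attempt and no reset: what is moved stays moved. The work goes in short steps, Python scripts to look and compute and a tool call to move; the robot and the scene stay as the last step left them, time stands still between calls to the robot, and variables do not carry over. Pictures are saved under pics/ and viewed, at most 10 in all, crops included, and the job is handed in when it is done.

Besides the shell and the picture viewer there is one more tool, called after "Request:" by a JSON object that holds its "name" and its "arguments". jog_arm: Moves the arm, as the interface text tells. Scaled input: -1 to 1 covers 0.75 m each way for a shift and 2 rad each way for a turn. Its arguments: {"type":"object","properties":{"rows":{"type":"array"},"gripper":{"type":"number"},"squeeze":{"type":"number"}},"required":["rows"]}

```bash
mkdir -p pics; ls
python3 - <<'E'
from plant import telemetry, eyes
import cv2,numpy as np
s=telemetry.sense(); print(s)
for n in("side","top"):
    f=eyes.grab_frame(n); cv2.imwrite(f"pics/{n}0.png",f["img"][:,:,::-1]); np.savez(f"pics/{n}0.npz",**f)
    print(n,f["intrinsics"],f["camera_from_world"],[k for k in f])
E
```

```text
pics
{'time_s': 0.0, 'joints': array([ 7.25405705e+01,  1.51677687e+01,  9.19809572e+01, -1.12363448e-03,
        7.29771373e+01, -2.11361458e+00]), 'qvel': array([ 0.00513446,  0.05930734,  0.01168751,  0.05339358, -0.04753915,
        0.08516163]), 'joint_efforts': array([-7.39548250e-04, -5.02111459e+01, -3.56874382e+01,  7.27286562e-02,
        2.94082670e-02, -1.44212077e-04]), 'tcp_pos': array([178.46401539, 650.39052071, 301.40699283]), 'orientation': array([[-9.64347617e-01,  2.64637985e-01, -6.41196490e-04],
       [ 2.64638755e-01,  9.64345330e-01, -2.10114788e-03],
       [ 6.22912987e-05, -2.19592239e-03, -9.99997587e-01]]), 'contact_force': array([ 0.43336609, -0.12084753, -0.31455087]), 'ft_torque': array([-0.02340102,  0.02758368,  0.00606026]), 'grip_force': 0.0, 'opening': 0.9993995377364973}
side [[450.94299997   0.         321.98721001]
 [  0.         450.94299997 235.14489116]
 [  0.           0.           1.        ]] [[ 9.90545071e-01 -1.37095004e-01 -5.04203624e-03 -5.61349180e+02]
 [ 8.95947338e-02  6.18637073e-01  7.80551699e-01 -1.52993954e+02]
 [-1.03890548e-01 -7.73623378e-01  6.25070894e-01 -7.48493104e+02]
 [ 0.00000000e+00  0.00000000e+00  0.00000000e+00  1.00000000e+00]] ['img', 'intrinsics', 'camera_from_world']
top [[522.25849429   0.         322.73754071]
 [  0.         522.25849429 236.74280705]
 [  0.           0.           1.        ]] [[-2.74150701e-02 -9.99120468e-01 -3.17286068e-02  5.28216685e+01]
 [ 9.89753164e-01 -3.15802280e-02  1.39252877e-01 -5.88497257e+02]
 [-1.40132396e-01 -2.75858615e-02  9.89748418e-01 -8.42609890e+02]
 [ 0.00000000e+00  0.00000000e+00  0.00000000e+00  1.00000000e+00]] ['img', 'intrinsics', 'camera_from_world']
```

View pics/side0.png

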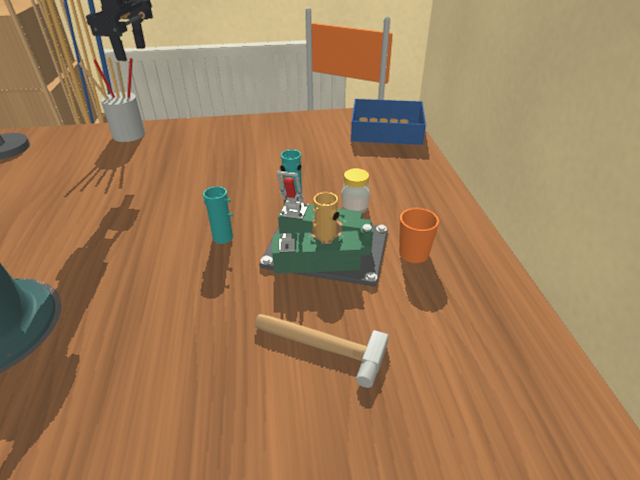

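View pics/top0.png

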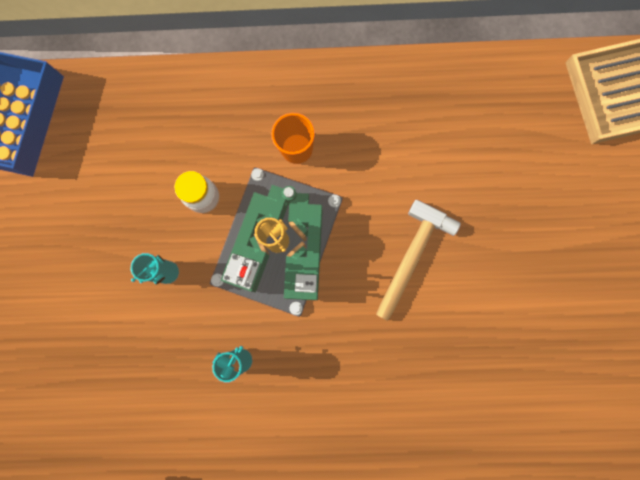

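The side view shows the fixture at about (325,240), with the lever and bail standing at (290,190). In the top view the bolts are near (258,174), (335,200), (296,308) and (218,280), the keeper is at (305,284) and the red lever at (243,271). I'll zoom in on both.

Run:
```python
import cv2,numpy as np
a=np.load("pics/top0.npz")["img"][150:330,190:370,::-1]; b=np.load("pics/side0.npz")["img"][150:290,250:400,::-1]
cv2.imwrite("pics/c1.png",np.hstack([cv2.resize(a,(400,400),interpolation=2),cv2.resize(b,(400,373),interpolation=2)[:373]]) if 0 else np.hstack([cv2.resize(a,(396,396),interpolation=2),cv2.copyMakeBorder(cv2.resize(b,(396,370),interpolation=2),0,26,0,0,0)]))
```

```text
(no output)
```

View pics/c1.png

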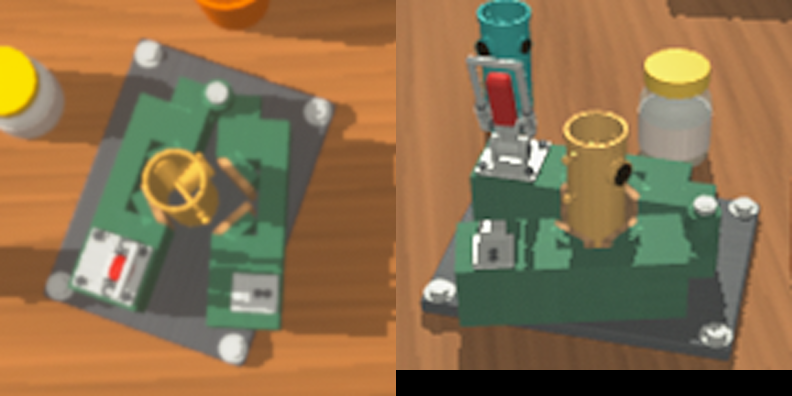

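```bash
cat > h.py <<'E'
import cv2,numpy as np
from plant import telemetry, eyes
def load(n,k=0): return dict(np.load(f"pics/{n}{k}.npz"))
def grab(n,k):
    f=eyes.grab_frame(n); np.savez(f"pics/{n}{k}.npz",**f); return f
def P(f): return f["intrinsics"]@np.diag([1,-1,-1.])@f["camera_from_world"][:3]
def proj(f,X):
    q=P(f)@np.r_[X,1]; return q[:2]/q[2]
def plane(f,uv,z):
    M=P(f); A=np.c_[M[:,0],M[:,1],M[:,2]*z+M[:,3]]; q=np.linalg.solve(A,np.r_[uv,1]); return q[:2]/q[2]
def tri(f,uv,g,uw):
    X=cv2.triangulatePoints(P(f),P(g),np.array(uv,float).reshape(2,1),np.array(uw,float).reshape(2,1)); X=(X[:3]/X[3]).ravel()
    return X,proj(f,X)-uv
E
python3 - <<'E'
from h import *
from scipy.optimize import least_squares
t,s=load("top"),load("side")
def refine(f,uv,r=6):
    u,v=map(int,np.round(uv)); p=f["img"][v-r:v+r+1,u-r:u+r+1].astype(int)
    m=(p.min(2)>150); ys,xs=np.nonzero(m); return np.array([u-r+xs.mean(),v-r+ys.mean()]),m.sum()
T={"pp":(257.3,174.5),"pm":(334.5,200),"mm":(295.5,308.6),"mp":(217.3,280),"pin":(288,192)}
S={"pp":(381.4,229.2),"mm":(266.7,260.6),"pm":(370.8,276.9),"pin":(367,228)}
R={}
for k in T:
    a,n=refine(t,T[k]); T[k]=a; print(k,a,n,end=' ')
    if k in S:
        b,m=refine(s,S[k]); S[k]=b; X,e=tri(t,a,s,b); print(b,m,X.round(1),e.round(1))
    else: print()
sg={"p":1,"m":-1}
def res(p):
    x,y,th,a,b,h=p;c,d=np.cos(th),np.sin(th);o=[]
    for D,f in((T,t),(S,s)):
        for k in D:
            if k=="pin": continue
            q=np.array([sg[k[0]]*a,sg[k[1]]*b]); o+=list(proj(f,[x+c*q[0]-d*q[1],y+d*q[0]+c*q[1],h])-D[k])
    return np.array(o)
r=least_squares(res,[600,120,-.3,100,73,18],loss="soft_l1"); print(r.x,r.fun.round(1),np.degrees(r.x[2]))
x,y,th=r.x[:3]
F=lambda q:np.r_[np.array([x,y])+np.array([[np.cos(th),-np.sin(th)],[np.sin(th),np.cos(th)]])@q[:2],q[2]]
for n,q in dict(pin=(78,0,70),piv=(-72,24,78),pin62=(78,0,62),c=(98,85,12),tube=(0,0,122),lever=(-72,24+75*np.cos(1.85),78+75*np.sin(1.85))).items(): print(n,F(np.array(q)),proj(t,F(np.array(q))),proj(s,F(np.array(q))))
E
```

```text
pp [256.25925926 174.22222222] 108 [381.04166667 227.54166667] 48 [710.5 151.7  14.2] [ 0.  -0.2]
pm [335.22222222 199.44444444] 63 [371.59090909 275.81818182] 44 [659.1  12.3  16.3] [ 0. -0.]
mm [295.13934426 308.18032787] 122 [266.18461538 258.63076923] 65 [471.7  86.8  16. ] [-0.  -0.2]
mp [217.10526316 279.        ] 19 
pin [287.84415584 191.55844156] 77 [366.75555556 226.44444444] 45 [664.   90.6  68.8] [ 0.  -0.1]
[ 5.91556926e+02  1.18044229e+02 -3.68427186e-01  1.00006244e+02
  7.31189535e+01  1.56509304e+01] [ 0.7 -0.8 -0.9  0.4  0.5 -0.3 -0.4  0.4  0.4 -0.1 -0.   0.5 -0.5 -0.3] -21.109322836358842
pin [664.32273192  89.95263796  70.        ] [288.18567014 191.10750881] [366.906651   226.15510271]
piv [533.03205663 166.36440788  78.        ] [242.06149147 270.94563421] [293.13014285 205.26369558]
pin62 [664.32273192  89.95263796  62.        ] [288.64887299 192.18315449] [366.6633145  229.52734933]
c [713.59326253 162.0457362   12.        ] [250.6838442  172.89153997] [381.06876234 225.28955528]
tube [591.55692614 118.04422939 122.        ] [267.66395575 230.11186794] [326.25946477 197.83459627]
lever [525.58804835 147.08215175 150.09564022] [246.06473057 271.95770336] [288.2092984  179.12709628]
```

```bash
cat >> h.py <<'E'
from scipy.spatial.transform import Rotation as Rn
TH=-0.36843; O=np.array([591.56,118.04,0])
RF=Rn.from_euler("z",TH).as_matrix()
F=lambda *q:O+RF@np.array(q,float)
def toF(X): return RF.T@(np.asarray(X)-O)
def tool(phi): # tool y along fixture x, tips leaning to fixture +y by phi deg
    p=np.radians(phi); y=RF[:,0]; z=RF@[0,np.sin(p),-np.cos(p)]; return np.c_[np.cross(y,z),y,z]
def go(tip,phi=0):
    s=telemetry.sense(); R=tool(phi); d=F(*tip)-64*R[:,2]-s["tcp_pos"]
    w=Rn.from_matrix(R@s["orientation"].T).as_rotvec()
    print("to",tip,phi,"units",(d/750).round(4),(w/2).round(4))
def where():
    s=telemetry.sense(); print("t",round(s["time_s"],2),"tipF",toF(s["tcp_pos"]+64*s["orientation"][:,2]).round(1),"Ff",(RF.T@s["contact_force"]).round(1),"open",round(s["opening"],3),s["grip_force"],"j",s["joints"].round(0))
E
python3 - <<'E'
from h import *
t,s=load("top"),load("side")
for a in np.arange(.1,.5,.06):
    R=Rn.from_euler("z",a).as_matrix(); k=lambda x,y,z:F(*(np.array([78,0,0])+R@[x-78,y,z]))
    print(round(a,2),"keeper",proj(t,k(-72,-30,70)).round(1),"corner",proj(t,k(-98,-56,62)).round(1),"in",proj(t,k(-98,-2,62)).round(1),"hinge-out",proj(t,k(60,-56,62)).round(1))
X=F(-72,-.8,165); print("bar",proj(t,X),proj(s,X)); X=F(0,0,122);print(proj(t,X),proj(s,X))
h=cv2.cvtColor(t["img"],cv2.COLOR_RGB2HSV); where()
for tip in((-60,-140,200),(-60,-130,42)): go(tip,25)
E
```

```text
0.1 keeper [283.2 283.2] corner [295.2 302.8] in [263.3 294.9] hinge-out [318.4 210.1]
0.16 keeper [288.9 283.3] corner [302.  302.1] in [269.6 296.2] hinge-out [319.5 208.3]
0.22 keeper [294.5 283. ] corner [308.7 301.1] in [275.9 297.1] hinge-out [320.4 206.4]
0.28 keeper [300.1 282.4] corner [315.3 299.6] in [282.3 297.6] hinge-out [321.3 204.5]
0.34 keeper [305.7 281.4] corner [321.9 297.7] in [288.8 297.7] hinge-out [322.  202.5]
0.4 keeper [311.2 280.2] corner [328.3 295.4] in [295.2 297.4] hinge-out [322.6 200.5]
0.46 keeper [316.6 278.6] corner [334.5 292.8] in [301.7 296.8] hinge-out [323.  198.5]
bar [246.8999527  272.15640349] [287.12466494 173.19615611]
[267.66665395 230.10981776] [326.26146125 197.83574234]
t 0.1 tipF [-577.1  347.8  237.5] Ff [0.8 0.  0.1] open 0.998 0.0 j [73. 15. 92.  0. 73. -2.]
to (-60, -140, 200) 25 units [ 0.3959 -0.8889 -0.058 ] [ 0.2196  0.1095 -0.8213]
to (-60, -130, 42) 25 units [ 0.4007 -0.8764 -0.2687] [ 0.2196  0.1095 -0.8213]
```

Request:
{"name": "jog_arm", "arguments": {"rows": [[0.396, -0.889, -0.058, 0.22, 0.11, -0.82], [0.396, -0.889, -0.058, 0.22, 0.11, -0.82], [0.396, -0.889, -0.058, 0.22, 0.11, -0.82], [0.396, -0.889, -0.058, 0.22, 0.11, -0.82], [0.396, -0.889, -0.058, 0.22, 0.11, -0.82]], "gripper": 0, "squeeze": 20}}

```text
time_s: 0.6
tcp_pos: [280.3, 421.0, 287.2]
orientation: [[-0.543, 0.839, -0.021], [0.819, 0.535, 0.209], [0.187, 0.096, -0.978]]
contact_force: [0.5, 0.1, 1.1]
opening: 0.571
grip_force: 0.0
```

```bash
python3 -c "
from h import *
where();go((-65,-135,180),25)"
```

```text
t 0.6 tipF [-405.6  182.6  224.6] Ff [0.4 0.3 1.1] open 0.571 0.0 j [ 49.  -8. 118.  10.  61.  11.]
to (-65, -135, 180) 25 units [ 0.2563 -0.5743 -0.0655] [ 0.1225  0.0622 -0.4592]
```

Request:
{"name": "jog_arm", "arguments": {"rows": [[0.256, -0.574, -0.066, 0.122, 0.062, -0.459], [0.256, -0.574, -0.066, 0.122, 0.062, -0.459], [0.256, -0.574, -0.066, 0.122, 0.062, -0.459], [0.256, -0.574, -0.066, 0.122, 0.062, -0.459], [0.256, -0.574, -0.066, 0.122, 0.062, -0.459]]}}

```text
time_s: 1.1
tcp_pos: [381.5, 194.0, 261.6]
orientation: [[0.139, 0.985, 0.102], [0.914, -0.167, 0.37], [0.382, 0.041, -0.923]]
contact_force: [0.8, 0.2, -0.8]
opening: 0.116
grip_force: 0.0
```

```bash
python3 -c "
from h import *
where();go((-65,-135,150),25)"
```

```text
t 1.1 tipF [-225.8   19.7  202.5] Ff [ 0.6  0.4 -0.8] open 0.116 0.0 j [ 11. -18. 131.  24.  59.   9.]
to (-65, -135, 150) 25 units [ 0.1215 -0.2717 -0.0714] [ 0.0268  0.0142 -0.0996]
```

Request:
{"name": "jog_arm", "arguments": {"rows": [[0.121, -0.272, -0.071, 0.027, 0.014, -0.1], [0.121, -0.272, -0.071, 0.027, 0.014, -0.1], [0.121, -0.272, -0.071, 0.027, 0.014, -0.1], [0.121, -0.272, -0.071, 0.027, 0.014, -0.1], [0.121, -0.272, -0.071, 0.027, 0.014, -0.1]]}}

```text
time_s: 1.6
tcp_pos: [472.8, -11.3, 207.5]
orientation: [[0.325, 0.934, 0.151], [0.847, -0.359, 0.393], [0.421, 0.0, -0.907]]
contact_force: [0.5, -0.1, -0.1]
opening: 0.005
grip_force: 0.0
```

```bash
python3 -c "
from h import *
where();go((-65,-135,42),25)"
```

```text
t 1.6 tipF [ -64.3 -136.5  149.4] Ff [ 0.5  0.1 -0.1] open 0.005 0.0 j [-19.  -3. 126.  29.  60. -13.]
to (-65, -135, 42) 25 units [-0.0003  0.0021 -0.1433] [ 0.0008 -0.0002 -0.0009]
```

Request:
{"name": "jog_arm", "arguments": {"rows": [[0, 0.002, -0.07, 0, 0, 0], [0, 0.002, -0.143, 0, 0, 0], [0, 0.002, -0.143, 0, 0, 0], [0, 0.002, -0.143, 0, 0, 0], [0, 0.002, -0.143, 0, 0, 0]]}}

```text
time_s: 2.1
tcp_pos: [473.4, -6.6, 103.0]
orientation: [[0.321, 0.935, 0.152], [0.848, -0.356, 0.394], [0.422, 0.003, -0.906]]
contact_force: [-0.5, -0.6, 0.1]
opening: 0.005
grip_force: 0.0
```

Request:
{"name": "jog_arm", "arguments": {"rows": [[0.004, 0.01, 0, 0, 0, 0], [0.008, 0.02, 0, 0, 0, 0], [0.012, 0.031, 0, 0, 0, 0], [0.015, 0.039, 0, 0, 0, 0], [0.018, 0.047, 0, 0, 0, 0]]}}

```text
time_s: 2.6
tcp_pos: [485.8, 29.5, 101.5]
orientation: [[0.321, 0.935, 0.15], [0.848, -0.355, 0.394], [0.422, 0.001, -0.907]]
contact_force: [-0.5, -1.0, -1.2]
opening: 0.006
grip_force: 0.7
```

```bash
python3 -c "
from h import *
where();go((-65,-75,42),25)"
```

```text
t 2.6 tipF [-66.9 -93.7  43.5] Ff [-0.1 -1.1 -1.2] open 0.006 0.7141860038973391 j [-13.   7. 129.  35.  46. -18.]
to (-65, -75, 42) 25 units [ 0.0112  0.0223 -0.002 ] [ 0.0006  0.0002 -0.0029]
```

Request:
{"name": "jog_arm", "arguments": {"rows": [[0.002, 0.005, 0, 0, 0, 0], [0.004, 0.01, 0, 0, 0, 0], [0.006, 0.015, 0, 0, 0, 0], [0.008, 0.02, 0, 0, 0, 0], [0.0095, 0.024, 0, 0, 0, 0]]}}

```text
time_s: 3.1
tcp_pos: [492.8, 46.9, 101.1]
orientation: [[0.323, 0.935, 0.15], [0.847, -0.356, 0.394], [0.422, 0.0, -0.907]]
contact_force: [-0.2, -1.0, -0.6]
opening: 0.004
grip_force: 0.7
```

Request:
{"name": "jog_arm", "arguments": {"rows": [[0.001, 0.0025, 0, 0, 0, 0], [0.002, 0.005, 0, 0, 0, 0], [0.003, 0.0075, 0, 0, 0, 0], [0.004, 0.01, 0, 0, 0, 0], [0.004, 0.01, 0, 0, 0, 0]]}}

```text
time_s: 3.6
tcp_pos: [495.9, 54.3, 101.2]
orientation: [[0.322, 0.935, 0.151], [0.847, -0.356, 0.394], [0.422, 0.001, -0.907]]
contact_force: [-0.9, -1.3, -0.8]
opening: 0.005
grip_force: 0.5
```

```bash
python3 -c "
from h import *
where()"
```

```text
t 3.6 tipF [-66.4 -66.9  43.2] Ff [-0.3 -1.5 -0.8] open 0.005 0.47368652623845264 j [-10.   7. 129.  36.  45. -15.]
```

Nearly shut. I'll keep pushing in small steps until the force rises.

Request:
{"name": "jog_arm", "arguments": {"rows": [[0.0005, 0.0012, 0, 0, 0, 0], [0.001, 0.0024, 0, 0, 0, 0], [0.0015, 0.0036, 0, 0, 0, 0], [0.0015, 0.0036, 0, 0, 0, 0], [0.0015, 0.0036, 0, 0, 0, 0]]}}

```text
time_s: 4.1
tcp_pos: [496.5, 56.5, 101.0]
orientation: [[0.322, 0.935, 0.149], [0.848, -0.355, 0.394], [0.421, -0.0, -0.907]]
contact_force: [-5.1, -5.2, 1.5]
opening: 0.003
grip_force: 2.8
```

Request:
{"name": "jog_arm", "arguments": {"rows": [[0.0005, 0.0012, 0, 0, 0, 0], [0.001, 0.0024, 0, 0, 0, 0], [0.001, 0.0024, 0, 0, 0, 0], [0.001, 0.0024, 0, 0, 0, 0], [0.001, 0.0024, 0, 0, 0, 0]]}}

```text
time_s: 4.6
tcp_pos: [496.7, 57.3, 100.9]
orientation: [[0.322, 0.935, 0.149], [0.849, -0.354, 0.392], [0.419, 0.0, -0.908]]
contact_force: [-9.8, -11.6, 7.2]
opening: 0.004
grip_force: 7.3
```

```bash
python3 -c "
from h import *
where()"
```

```text
t 4.6 tipF [-66.8 -64.   42.8] Ff [ -4.9 -14.4   7.2] open 0.004 7.2716154532645305 j [ -9.   7. 129.  36.  45. -15.]
```

Request:
{"name": "jog_arm", "arguments": {"rows": [[-0.01, -0.025, 0, 0, 0, 0], [-0.019, -0.05, 0.02, 0, 0, 0], [-0.019, -0.05, 0.08, 0, 0, 0], [-0.019, -0.05, 0.145, 0, 0, 0], [-0.019, -0.05, 0.21, 0, 0, 0]]}}

```text
time_s: 5.1
tcp_pos: [483.5, 21.1, 260.7]
orientation: [[0.323, 0.934, 0.151], [0.847, -0.357, 0.394], [0.422, 0.001, -0.906]]
contact_force: [0.6, -0.8, 0.6]
opening: 0.004
grip_force: 0.0
```

Run:
```python
from h import *
where();go((-72,40,235),0)
t=grab("top",1);s=grab("side",1)
a=t["img"][150:330,190:370,::-1]; b=s["img"][150:290,250:400,::-1]
cv2.imwrite("pics/c2.png",np.hstack([cv2.resize(a,(396,396),interpolation=2),cv2.copyMakeBorder(cv2.resize(b,(396,370),interpolation=2),0,26,0,0,0)]))
```

```text
t 5.1 tipF [ -65.9 -102.3  202.7] Ff [ 0.8 -0.5  0.6] open 0.004 0.0 j [-14.  -7. 123.  28.  64.  -6.]
to (-72, 40, 235) 0 units [0.0737 0.2136 0.0511] [-0.2033  0.0785 -0.0017]
```

View pics/c2.png

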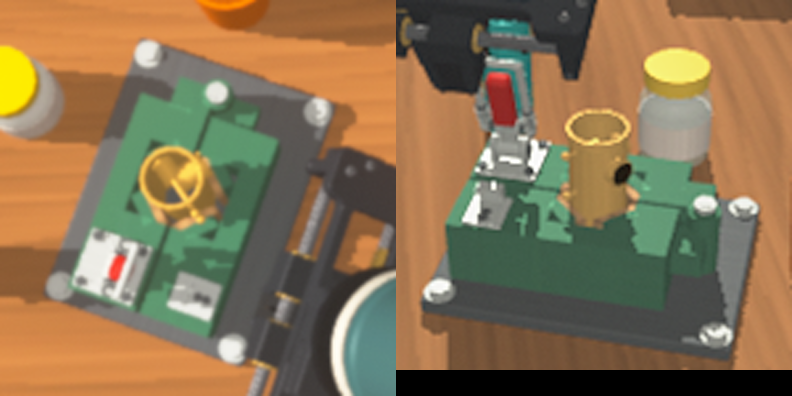

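The jaw is shut with the tube upright between the jaws, and the keeper is at crop (195,295). The lever and bail still stand at crop (500,90). I'll move over to the +y side of the bail.

Request:
{"name": "jog_arm", "arguments": {"rows": [[0, 0, 0.05, -0.07, 0.03, 0], [0.03, 0.06, 0.051, -0.2, 0.078, 0], [0.05, 0.12, 0.051, -0.203, 0.078, -0.002], [0.074, 0.18, 0.051, -0.203, 0.078, -0.002], [0.074, 0.214, 0.051, -0.203, 0.078, -0.002]]}}

```text
time_s: 5.7
tcp_pos: [540.5, 186.6, 296.8]
orientation: [[0.356, 0.935, 0.002], [0.935, -0.356, 0.003], [0.003, 0.001, -1.0]]
contact_force: [-0.4, 0.7, -0.1]
opening: 0.005
grip_force: 0.0
```

```bash
python3 -c "
from h import *
where();go((-72,32,161),0);go((-72,-5,160))"
```

```text
t 5.7 tipF [-72.3  45.8 232.8] Ff [-0.6  0.5 -0.1] open 0.005 0.0 j [ 17.   4. 105.   0.  70.  37.]
to (-72, 32, 161) 0 units [-0.0061 -0.0171 -0.0958] [-0.0013  0.0009 -0.0023]
to (-72, -5, 160) 0 units [-0.0238 -0.0631 -0.0971] [-0.0013  0.0009 -0.0023]
```

Request:
{"name": "jog_arm", "arguments": {"rows": [[-0.006, -0.017, -0.05, 0, 0, 0], [-0.006, -0.017, -0.09, 0, 0, 0], [-0.006, -0.017, -0.096, 0, 0, 0], [-0.006, -0.017, -0.096, 0, 0, 0], [-0.006, -0.017, -0.096, 0, 0, 0]]}}

```text
time_s: 6.2
tcp_pos: [535.4, 169.2, 226.4]
orientation: [[0.36, 0.933, 0.002], [0.933, -0.36, 0.001], [0.002, 0.002, -1.0]]
contact_force: [0.4, 0.0, 0.7]
opening: 0.01
grip_force: 0.0
```

```bash
python3 -c "
from h import *
where();go((-72,8,160));go((-72,-5,160));go((-72,-18,152))"
```

```text
t 6.2 tipF [-70.7  27.6 162.4] Ff [0.3 0.2 0.7] open 0.01 0.0 j [ 15.   6. 111.   0.  63.  36.]
to (-72, 8, 160) 0 units [-0.0109 -0.0236 -0.0032] [-0.0007  0.0011 -0.0002]
to (-72, -5, 160) 0 units [-0.0171 -0.0398 -0.0032] [-0.0007  0.0011 -0.0002]
to (-72, -18, 152) 0 units [-0.0234 -0.056  -0.0139] [-0.0007  0.0011 -0.0002]
```

Request:
{"name": "jog_arm", "arguments": {"rows": [[-0.007, -0.014, -0.003, 0, 0, 0], [-0.011, -0.024, -0.003, 0, 0, 0], [-0.014, -0.032, -0.003, 0, 0, 0], [-0.017, -0.04, -0.003, 0, 0, 0], [-0.019, -0.045, -0.006, 0, 0, 0]]}}

```text
time_s: 6.7
tcp_pos: [520.2, 134.4, 221.0]
orientation: [[0.36, 0.933, 0.001], [0.933, -0.36, 0.001], [0.001, 0.001, -1.0]]
contact_force: [1.5, 0.4, 0.4]
opening: 0.003
grip_force: 0.0
```

Run:
```python
from h import *
where();go((-72,-20,150))
t=grab("top",2);s=grab("side",2)
a=t["img"][150:330,190:370,::-1]; b=s["img"][150:290,250:400,::-1]
cv2.imwrite("pics/c3.png",np.hstack([cv2.resize(a,(396,396),interpolation=2),cv2.copyMakeBorder(cv2.resize(b,(396,370),interpolation=2),0,26,0,0,0)]))
```

```text
t 6.7 tipF [-72.4 -10.4 157. ] Ff [1.2 0.9 0.4] open 0.003 0.0 j [ 12.   4. 114.   0.  62.  33.]
to (-72, -20, 150) 0 units [-0.004  -0.0121 -0.0094] [-0.0003  0.0006 -0.    ]
```

View pics/c3.png

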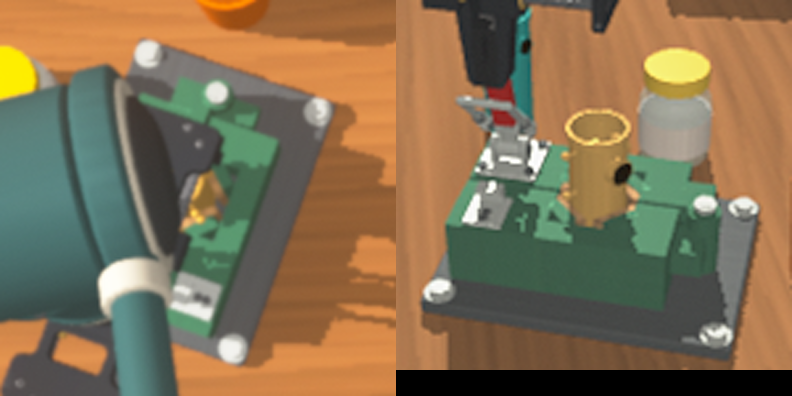

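In the side view the bail has left its standing position and is dropping, with its bar at crop (480,103). I'll retreat a little, let it fall, and look again.

Request:
{"name": "jog_arm", "arguments": {"rows": [[0, 0, 0.03, 0, 0, 0], [0, 0, 0.06, 0, 0, 0], [0, 0, 0.08, 0, 0, 0], [0, 0, 0.08, 0, 0, 0], [0, 0, 0.08, 0, 0, 0]]}}

```text
time_s: 7.3
tcp_pos: [520.2, 135.2, 280.3]
orientation: [[0.359, 0.933, 0.0], [0.933, -0.359, 0.001], [0.001, 0.0, -1.0]]
contact_force: [-0.3, -0.5, 0.3]
opening: 0.01
grip_force: 0.0
```

Run:
```python
from h import *
where();go((-72,-40,200));go((-72,-34,155))
s=grab("side",3)
cv2.imwrite("pics/c4.png",cv2.resize(s["img"][160:260,250:350,::-1],(500,500),interpolation=2))
for L in(1.85,2.1):
    y,z=24+20*np.cos(L-.15),78+20*np.sin(L-.15); print("bar down",proj(s,F(-72,y-np.sqrt(70.5**2-(68-z)**2),68)))
```

```text
t 7.3 tipF [-72.8  -9.6 216.3] Ff [-0.1 -0.6  0.3] open 0.01 0.0 j [ 12.   1. 110.   0.  69.  33.]
to (-72, -40, 200) 0 units [-0.0136 -0.0381 -0.0217] [-0.0003  0.0002 -0.0004]
to (-72, -34, 155) 0 units [-0.0107 -0.0306 -0.0817] [-0.0003  0.0002 -0.0004]
bar down [283.47226624 229.63377665]
bar down [282.61670884 231.38199828]
```

View pics/c4.png

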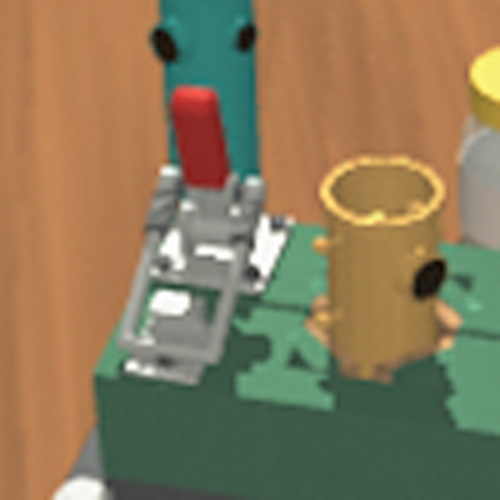

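The bail's bar lies on the keeper foot at crop (172,348), image (284.4,229.6), against a predicted (283.5,229.6). The lever is still raised. Next I'll put the fingertips on the -y side of the lever.

Request:
{"name": "jog_arm", "arguments": {"rows": [[-0.009, -0.025, 0, 0, 0, 0], [-0.009, -0.025, -0.02, 0, 0, 0], [-0.009, -0.025, -0.07, 0, 0, 0], [-0.009, -0.025, -0.117, 0, 0, 0], [-0.009, -0.025, -0.117, 0, 0, 0]]}}

```text
time_s: 7.85
tcp_pos: [508.6, 115.8, 185.6]
orientation: [[0.36, 0.933, -0.013], [0.933, -0.36, -0.002], [-0.006, -0.012, -1.0]]
contact_force: [-1.6, 0.7, -0.4]
opening: 0.005
grip_force: 0.0
```

```bash
python3 -c "
from h import *
where()
for p in((-72,12,126),(-72,27,127),(-72,44,125),(-72,59,116)): go(p)"
```

```text
t 7.85 tipF [-77.3 -32.4 121.6] Ff [-1.7  0.1 -0.4] open 0.005 0.0 j [ 10.   5. 117.   0.  59.  31.]
to (-72, 12, 126) 0 units [0.0268 0.0525 0.0058] [ 0.0008 -0.0065 -0.0002]
to (-72, 27, 127) 0 units [0.034  0.0712 0.0072] [ 0.0008 -0.0065 -0.0002]
to (-72, 44, 125) 0 units [0.0422 0.0923 0.0045] [ 0.0008 -0.0065 -0.0002]
to (-72, 59, 116) 0 units [ 0.0494  0.111  -0.0075] [ 0.0008 -0.0065 -0.0002]
```

Request:
{"name": "jog_arm", "arguments": {"rows": [[0.008, 0.015, 0.003, 0, 0, 0], [0.015, 0.03, 0.006, 0, 0, 0], [0.02, 0.04, 0.006, 0, 0, 0], [0.024, 0.0525, 0.006, 0, 0, 0], [0.024, 0.0525, 0.006, 0, 0, 0]]}}

```text
time_s: 8.35
tcp_pos: [532.9, 157.5, 198.7]
orientation: [[0.358, 0.934, 0.003], [0.934, -0.358, 0.002], [0.003, 0.002, -1.0]]
contact_force: [0.3, -0.3, -0.2]
opening: 0.006
grip_force: 0.0
```

```bash
python3 -c "
from h import *
where()
for p in((-72,12,126),(-72,27,127),(-72,44,125),(-72,59,116),(-72,70,102)): go(p)"
```

```text
t 8.35 tipF [-68.8  15.8 134.7] Ff [ 0.4 -0.1 -0.2] open 0.006 0.0 j [ 14.   7. 113.   0.  60.  35.]
to (-72, 12, 126) 0 units [-0.0055 -0.0031 -0.0116] [-0.0008  0.0016 -0.001 ]
to (-72, 27, 127) 0 units [ 0.0017  0.0156 -0.0103] [-0.0008  0.0016 -0.001 ]
to (-72, 44, 125) 0 units [ 0.0098  0.0367 -0.0129] [-0.0008  0.0016 -0.001 ]
to (-72, 59, 116) 0 units [ 0.017   0.0554 -0.0249] [-0.0008  0.0016 -0.001 ]
to (-72, 70, 102) 0 units [ 0.0223  0.0691 -0.0436] [-0.0008  0.0016 -0.001 ]
```

Request:
{"name": "jog_arm", "arguments": {"rows": [[-0.002, 0.006, -0.005, 0, 0, 0], [0.002, 0.0156, -0.01, 0, 0, 0], [0.005, 0.024, -0.012, 0, 0, 0], [0.009, 0.034, -0.013, 0, 0, 0], [0.01, 0.037, -0.013, 0, 0, 0]]}}

```text
time_s: 8.85
tcp_pos: [538.6, 183.9, 186.7]
orientation: [[0.359, 0.933, -0.002], [0.933, -0.359, -0.0], [-0.001, -0.001, -1.0]]
contact_force: [-0.5, -3.5, -0.3]
opening: 0.007
grip_force: 1.2
```

```bash
python3 -c "
from h import *
where()
for p in((-72,51,121),(-72,59,116),(-72,65,109),(-72,70,102)): go(p)"
```

```text
t 8.85 tipF [-73.2  42.3 122.7] Ff [ 0.8 -3.4 -0.3] open 0.007 1.2229800503700972 j [ 16.  10. 112.   0.  59.  37.]
to (-72, 51, 121) 0 units [ 0.0055  0.0103 -0.0023] [ 0.0002 -0.0008 -0.0006]
to (-72, 59, 116) 0 units [ 0.0094  0.0202 -0.009 ] [ 0.0002 -0.0008 -0.0006]
to (-72, 65, 109) 0 units [ 0.0123  0.0277 -0.0183] [ 0.0002 -0.0008 -0.0006]
to (-72, 70, 102) 0 units [ 0.0147  0.0339 -0.0277] [ 0.0002 -0.0008 -0.0006]
```

Request:
{"name": "jog_arm", "arguments": {"rows": [[0.003, 0.005, -0.001, 0, 0, 0], [0.0055, 0.0105, -0.002, 0, 0, 0], [0.0075, 0.0155, -0.006, 0, 0, 0], [0.0095, 0.02, -0.01, 0, 0, 0], [0.0095, 0.02, -0.01, 0, 0, 0]]}}

```text
time_s: 9.35
tcp_pos: [546.3, 199.1, 179.6]
orientation: [[0.359, 0.933, 0.0], [0.933, -0.359, 0.001], [0.001, 0.0, -1.0]]
contact_force: [-0.2, -0.8, -0.7]
opening: 0.009
grip_force: 0.4
```

```bash
python3 -c "
from h import *
where()
for p in((-72,65,109),(-72,70,102),(-72,73,94),(-72,75,86)): go(p)
s=grab('side',4)
cv2.imwrite('pics/c5.png',cv2.resize(s['img'][150:270,250:370,::-1],(480,480),interpolation=2))"
```

```text
t 9.35 tipF [-71.4  59.4 115.6] Ff [ 0.1 -0.8 -0.7] open 0.009 0.3628160886000842 j [ 18.  11. 110.   0.  58.  39.]
to (-72, 65, 109) 0 units [ 0.0019  0.0073 -0.0089] [-0.0005  0.0002 -0.0004]
to (-72, 70, 102) 0 units [ 0.0043  0.0135 -0.0182] [-0.0005  0.0002 -0.0004]
to (-72, 73, 94) 0 units [ 0.0058  0.0172 -0.0289] [-0.0005  0.0002 -0.0004]
to (-72, 75, 86) 0 units [ 0.0067  0.0197 -0.0395] [-0.0005  0.0002 -0.0004]
```

View pics/c5.png

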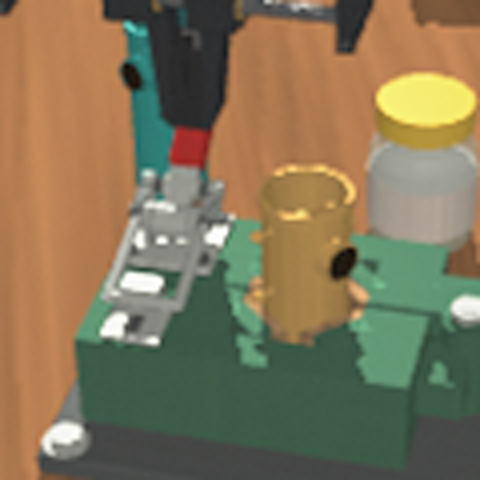

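Run:
```python
from h import *
s=load("side",4)
c=lambda *q:((proj(s,F(*q))-[250,150])*4).round(0)
for n,q in dict(barlatched=(-72,-30,70),lip_top_edge=(-72,-34.5,79),lipback=(-72,-23,79),foot_front=(-72,-42,65),bar_over_lip=(-72,-28,82)).items(): print(n,c(*q))
for L in(.5,.6,.7,.8,.9,1.): print(L,"grip end",c(-72,24+75*np.cos(L),78+75*np.sin(L)),"grip start",c(-72,24+28*np.cos(L),78+28*np.sin(L)),"bailpiv",c(-72,24+20*np.cos(L-.15),78+20*np.sin(L-.15)))
h=cv2.cvtColor(s["img"],cv2.COLOR_RGB2HSV); m=((h[...,0]<6)|(h[...,0]>174))&(h[...,1]>180)&(h[...,2]>80)
y,x=np.nonzero(m[150:270,250:370]); print("red",x.min()*4,x.max()*4,y.min()*4,y.max()*4)
```

```text
barlatched [141. 299.]
lip_top_edge [138. 290.]
lipback [145. 275.]
foot_front [135. 323.]
bar_over_lip [141. 276.]
0.5 grip end [205.  90.] grip start [185. 171.] bailpiv [182. 188.]
0.6 grip end [203.  83.] grip start [184. 169.] bailpiv [182. 186.]
0.7 grip end [200.  77.] grip start [183. 167.] bailpiv [181. 184.]
0.8 grip end [197.  72.] grip start [182. 165.] bailpiv [180. 183.]
0.9 grip end [194.  69.] grip start [180. 164.] bailpiv [180. 182.]
1.0 grip end [190.  67.] grip start [179. 164.] bailpiv [179. 181.]
red 172 208 128 160
```

Run:
```python
from h import *
a=load("side",3)["img"];b=load("side",4)["img"]
f=lambda i:cv2.resize(i[195:240,265:315,::-1],(400,360),interpolation=cv2.INTER_NEAREST)
cv2.imwrite("pics/c6.png",np.hstack([f(a),f(b)]))
```

```text
(no output)
```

View pics/c6.png

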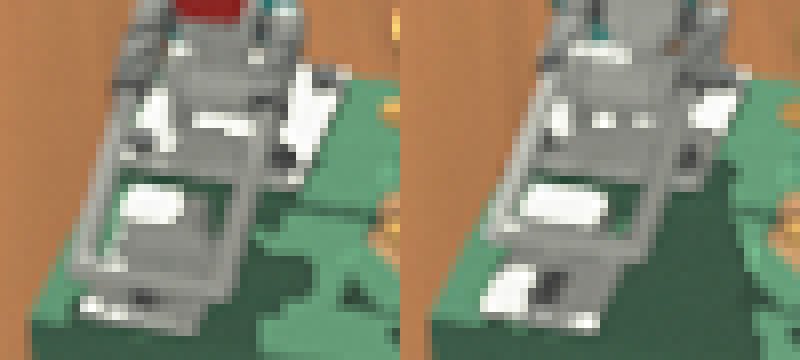

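The bar is now drawn in under the keeper's lip. It sits at crop row 298, against 299 predicted for latched, and the white lip shows inside the bail loop. I'll press on.

Request:
{"name": "jog_arm", "arguments": {"rows": [[0.001, 0.003, -0.003, 0, 0, 0], [0.002, 0.006, -0.007, 0, 0, 0], [0.003, 0.009, -0.012, 0, 0, 0], [0.0043, 0.0135, -0.0182, 0, 0, 0], [0.0043, 0.0135, -0.0182, 0, 0, 0]]}}

```text
time_s: 9.9
tcp_pos: [549.1, 209.2, 165.4]
orientation: [[0.359, 0.933, -0.001], [0.933, -0.359, 0.001], [0.0, -0.001, -1.0]]
contact_force: [0.4, -0.6, 0.1]
opening: 0.001
grip_force: 0.0
```

```bash
python3 -c "
from h import *
where()
for p in((-72,73,94),(-72,75,86),(-72,75,84)): go(p)"
```

```text
t 9.9 tipF [-72.5  69.7 101.4] Ff [ 0.6 -0.4  0.1] open 0.001 0.0023965931204372737 j [ 18.  13. 110.   0.  57.  39.]
to (-72, 73, 94) 0 units [ 0.0022  0.0039 -0.0099] [-0.0004 -0.0004 -0.0004]
to (-72, 75, 86) 0 units [ 0.0031  0.0063 -0.0206] [-0.0004 -0.0004 -0.0004]
to (-72, 75, 84) 0 units [ 0.0031  0.0063 -0.0232] [-0.0004 -0.0004 -0.0004]
```

Request:
{"name": "jog_arm", "arguments": {"rows": [[0.001, 0.002, -0.005, 0, 0, 0], [0.0022, 0.004, -0.01, 0, 0, 0], [0.003, 0.006, -0.015, 0, 0, 0], [0.003, 0.006, -0.02, 0, 0, 0], [0.003, 0.006, -0.022, 0, 0, 0]]}}

```text
time_s: 10.4
tcp_pos: [551.2, 213.1, 149.1]
orientation: [[0.359, 0.933, -0.001], [0.933, -0.359, 0.0], [-0.0, -0.001, -1.0]]
contact_force: [0.3, 0.7, -0.2]
opening: 0.004
grip_force: 0.0
```

Request:
{"name": "jog_arm", "arguments": {"rows": [[0, 0, -0.002, 0, 0, 0], [0, 0, -0.004, 0, 0, 0], [0, 0, -0.004, 0, 0, 0], [0, 0, -0.004, 0, 0, 0]]}}

```text
time_s: 10.8
tcp_pos: [551.4, 213.1, 148.7]
orientation: [[0.36, 0.933, -0.0], [0.933, -0.36, 0.0], [0.0, -0.001, -1.0]]
contact_force: [-5.8, -1.1, 11.6]
opening: 0.005
grip_force: 5.5
```

```bash
python3 -c "
from h import *
where()"
```

```text
t 10.8 tipF [-71.8  74.2  84.7] Ff [-5.  -3.1 11.6] open 0.005 5.511924350867048 j [ 19.  14. 110.   0.  55.  40.]
```

The lever is on its stop: tip z is 84.7 against 84.5 expected, at 11.6 N. I'll lift off and check.

Request:
{"name": "jog_arm", "arguments": {"rows": [[0, 0, 0.03, 0, 0, 0], [0, 0, 0.09, 0, 0, 0], [0, 0, 0.15, 0, 0, 0], [0, 0, 0.2, 0, 0, 0], [-0.06, 0.02, 0.23, 0, 0, 0]]}}

```text
time_s: 11.3
tcp_pos: [512.8, 227.1, 322.9]
orientation: [[0.362, 0.932, 0.009], [0.932, -0.363, 0.003], [0.005, 0.007, -1.0]]
contact_force: [-0.6, 1.3, -1.0]
opening: 0.01
grip_force: 0.0
```

Request:
{"name": "jog_arm", "arguments": {"rows": [[-0.03, 0.05, 0.02, 0, 0, 0], [-0.06, 0.1, 0.02, 0, 0, 0], [-0.1, 0.15, 0.02, 0, 0, 0], [-0.1, 0.2, 0.02, 0, 0, 0], [-0.1, 0.2, 0.02, 0, 0, 0]]}}

```text
time_s: 11.8
tcp_pos: [432.5, 380.9, 333.5]
orientation: [[0.356, 0.935, 0.001], [0.935, -0.356, 0.003], [0.003, -0.0, -1.0]]
contact_force: [0.2, -0.5, -0.5]
opening: 0.006
grip_force: 0.0
```

Run:
```python
from h import *
where(); t=grab("top",5);s=grab("side",5)
a=t["img"][150:330,190:370,::-1]; b=s["img"][150:290,250:400,::-1]
cv2.imwrite("pics/c7.png",np.hstack([cv2.resize(a,(396,396),interpolation=2),cv2.copyMakeBorder(cv2.resize(b,(396,370),interpolation=2),0,26,0,0,0)]))
f=lambda q:((proj(s,F(*q))-[250,150])*2.64+[396,0]).round(0)
print("lever end",f((-72,99,78)),"bar",f((-72,-30,70)))
```

```text
t 11.8 tipF [-243.1  188.2  269.5] Ff [ 0.3 -0.4 -0.5] open 0.006 0.0 j [ 39.   3. 102.   0.  74.  60.]
lever end [536.  93.] bar [489. 198.]
```

View pics/c7.png

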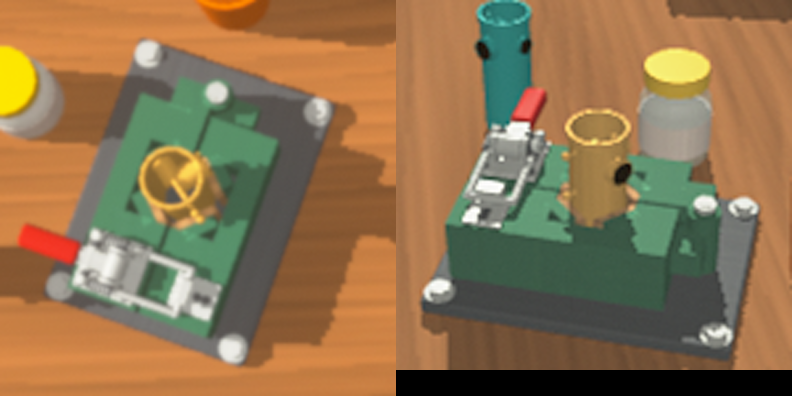

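The lever lies fully down with its end at crop (537,94), against (536,93) predicted. The bail is hooked at about (490,197), the tube is upright and the bystanders are where they were. I'm handing in.

```bash
python3 -c "
from plant import workorder; print(workorder.close_job())"
```

```text
the job is handed in; nothing more can be done
None
```

The job is handed in: the jaw is shut, the bail is hooked and the lever is fully down, with the tube upright and the cup and jar in place in the last pictures (the hammer was outside that crop); no verdict came back.

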